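# Square up the sanding blocks with a straightedge

## Task

Pick up the straightedge by its wooden grip and use its blade to push the ragged row of three cork sanding blocks straight into the low plywood rack, all together, until all three are felt to press on the sprung cushions hidden inside, and keep up that light pressure for a moment; push gently, not driving the cushions to the end of their travel, and touch the blocks with the straightedge only. Then draw back, leaving the three blocks home in one straight, square row, and lay the straightedge flat on the bench in front of them, a few centimetres clear, without disturbing the two tins and the jar.

Things in the scene. Friction and masses are not known exactly. Their poses are not given: they have to be found in the camera images.
- rack: low plywood rack fixed to the bench, 60 mm deep, 310 wide, 42 high: roof, two side walls, back wall; its mouth, 290 mm wide and 32 high, faces the robot. Origin: on the bench at the middle of the mouth, under the lip (front edge of the roof). x into the rack (the push direction), y along the mouth to the left, z up. Hidden inside: a stop, see rack_lip.
- block_left_c (a point): centre, 12 mm above the bench, of the left (+y) of three equal brown cork sanding blocks, 40 x 70 x 24 mm, about 60 g, lying in a ragged, slightly askew row about 84 mm apart before the rack's mouth. x: across the 40 mm depth, about along the rack's x; y: along the 70 mm length; z up.
- block_mid_c (a point): centre, 12 mm above the bench, of the middle of three equal brown cork sanding blocks, 40 x 70 x 24 mm, about 60 g, lying in a ragged, slightly askew row about 84 mm apart before the rack's mouth. x: across the 40 mm depth, about along the rack's x; y: along the 70 mm length; z up.
- block_right_c (a point): centre, 12 mm above the bench, of the right (-y) of three equal brown cork sanding blocks, 40 x 70 x 24 mm, about 60 g, lying in a ragged, slightly askew row about 84 mm apart before the rack's mouth. x: across the 40 mm depth, about along the rack's x; y: along the 70 mm length; z up.
- edge_grip (a point): centre of the straightedge's wooden grip (22 mm in x, 44 in y, 5 to 45 mm above the bench); this point is 27 mm up. x points to the blade, y along it. Blade: aluminium, 270 x 6 x 20 mm high, flat pushing face 60 mm ahead (+x) of this point, joined by a foot plate 60 mm wide, 5 thick; undersides level; 43 mm free between grip and blade. 220 g. Lies before the row, blade towards it.
- small_tin: bystander: round shallow tin, 50 mm across, 21 mm high, standing on the rack's roof. Origin: centre of its underside.
- big_tin: bystander: round tin, 60 mm across, 33 mm high, on the bench to the right. Origin: centre of its underside.
- jar: bystander: square glass jar with black lid, 79 x 79 x 114 mm, on the bench to the right. Origin: centre of its underside.
- rack_lip (a point): middle of the roof's front edge, 37 mm above the bench. Hidden 10 to 40 mm behind it (new each time) is a stop with three sprung rubber-faced cushions, one behind each block, faces level with one another. Each yields 1 mm per 3 N, bottoms hard at 3 mm (9 N), returns when released. Pressed home: 1 to 9 N on each block, 3 to 27 N in all; over 14 N on one is too much.
Mind the look-alikes: they are no part of the job. Leave any purple look-alike of the part that bears block_right_c alone.

How it is judged (in metres and radians):
On the way, in this order (a step that is already met when the one before it is completed fails the run):
1. the straightedge is held in the fingers (contact force between the fingers and straightedge above 3 N), for 0.2 s.
2. the held straightedge presses all three blocks at once against their cushions, with at least 0.8 N on each, kept up for a moment (contact force between each of block_left, block_mid, block_right and rack above 0.8 N and contact force between straightedge and block_left above 0.8 N and contact force between straightedge and block_mid above 0.8 N and contact force between straightedge and block_right above 0.8 N and contact force between the fingers and straightedge above 2 N), for 0.2 s.
At the end, for the whole second after the job is handed in: Blocks flat, at rest, in line (outer two within 3 mm of the middle one along the push), square to the rack within 0.04 rad, still inside it (centres at most 16 mm outside the lip). Straightedge flat, at rest on the bench in front, touching no block, its blade 15 mm or more clear of the middle block (x of block_left_c in the frame of block_mid_c between -0.003 and 0.003 m and x of block_right_c in the frame of block_mid_c between -0.003 and 0.003 m and angle between the x axis of each of block_left_c, block_mid_c, block_right_c and the x axis of rack, either way round below 0.04 rad and x of each of block_left_c, block_mid_c, block_right_c in the frame of rack above -0.016 m and angle between each of block_left_c, block_mid_c, block_right_c, edge_grip's own z axis and vertical below 0.05 rad and linear speed of each of block_left, block_mid, block_right, straightedge below 0.01 m/s and contact force between straightedge and block_left below 0.05 N and contact force between straightedge and block_mid below 0.05 N and contact force between straightedge and block_right below 0.05 N and x of edge_grip in the frame of block_mid_c below -0.095 m and height (world z) of edge_grip below 0.033 m).
It fails at once if a block is pressed on its cushion or the rack with more than 14 N (cushion driven past the end of its travel) (contact force between any of block_left, block_mid, block_right and rack above 14 N).
It fails at once if a block is pushed by the fingers or the arm in place of the straightedge (contact force between any of the fingers, the arm and block_left above 1 N or contact force between any of the fingers, the arm and block_mid above 1 N or contact force between any of the fingers, the arm and block_right above 1 N).
It fails at once if the straightedge is rammed against the rack with more than 14 N (contact force between straightedge and rack above 14 N).
It fails at once if one of the tins or the jar is moved by more than 15 mm (distance of any of small_tin, big_tin, jar from where it was at the start of the episode above 0.015 m).
It also fails if it takes over 67 s, if anything falls off the work surface, if the arm or the gripper's body presses on something with over 40 N, if the wrist force passes 120 N, or if a joint passes its speed limit or range.

## Robot

A 6-joint arm with a two-finger parallel gripper is mounted at the origin on a cart in front of the work surface, level with it; the furniture and walls round the work are solid. World frame = base frame: x ahead of the robot, y to its left, z up, the work surface at z = 0. Lengths are in m, angles in degrees, forces in N, time in s.
With the tool pointing down it reaches from about 0.375 to 0.9 m from the base axis. Payload 3.1 kg.
Tool frame: the origin (TCP) lies at the very end of the fingers, on their centre line; the grasp point (between the pads) lies 19 mm behind it; z points along the fingers, y is the line along which they close (so a half turn about z gives the same grasp; the last joint's range is limited). The gripper opens to 87 mm and grips with 3 to 60 N. Pads are 19 mm wide; open, the fingers measure 117 mm over their backs; the gripper's body (75 mm by 190 mm) begins 51 mm behind the grasp point.
Start: joints at [-86.889, 30.224, 82.088, -0, 67.689, -10.227], TCP at [0.144, -0.608, 0.223] pointing down, gripper open.
Joint ranges: [-176.69, 176.69], [-43.24, 126.21], [12.49, 139.97], [-82, 262], [0, 151.66], [-163.58, 163.58]. Speed limits (degrees/s): [159.86, 159.86, 180, 180, 180, 180].

## Interface

Orientations are given as a 3x3 rotation matrix whose columns are the frame's x, y, z axes.
In Python, from rig import bot gives the robot as it stands.
- The arm moves only by the tool move_arm, never from a script. Its argument "increments" is a list of rows, each an object with "xyz": the shift along the tool's x, y, z in mm, a list of three; "roll": the turn about the tool's z in rad; "grip": the opening in per cent of the stroke, from 0 (shut) to 100 (fully open). A call has 1 to 5 rows; each row shifts and turns the commanded pose from where the row before left it, along the tool's axes as they then stand; what a row does not reach is not made up. A row lasts 1/12 s, in which the tool goes at most 41.7 mm and 7.16 degrees, less where a joint would pass 70% of its speed; a pose out of reach is approached as far as the arm can. A call is refused whole if a number of a shift passes 41.7 or a number of a turn 0.125, either way. A call with a gripper value outside its range is refused whole. The fingers move at their own pace and stop on an object; the grip force is fixed at half the most. Time passes only in rows, so rows that do not move let the fingers close. It gives the time, the measured TCP pose, the force, the opening and the grip force at its end, in the units of the state.
- bot.read_state(): the state, without advancing time (a new reading comes with each control period).
- bot.capture(name): name is "scene" or "top" or "wrist"; returns (picture, depth): 400x640x3 uint8, red, green, blue; 400x640 float32, m along the optical axis (not along the pixel's ray), 0 where there is no reading.
- bot.camera_model(name): a dict with "intrinsics" (3x3 intrinsics, pixels), "rvec" (rotation vector, rad) and "tvec" (3), from world to camera coordinates, as OpenCV has them; the wrist camera has in their place "tool_from_camera" (4x4, takes a point from camera to tool coordinates, whose origin is the TCP and whose axes are the flange's). Camera axes: x right, y down, z forward; pixel columns grow to the right and rows downward; lengths in m; the calibration is good to about 2 mm. A picture is of the moment at which its call begins: read the wrist's pose just before it. camera_model takes no time and is no camera call.
- bot.hand_in(): hands the job in; it is judged then, once.
Trained networks look in the newest picture that a camera, given by its name, has taken for a name from the list of things; names that differ only in an ending like _2 or _b are one class to them, and where a whole thing is asked for, a point or a joint stands for the part that bears it (a point fixed in the world has none). Each returns a list of dicts, best first, with "conf" (0 to 1); they miss things now and then, are a little off and sometimes report something else, mostly with a low value. They report only what shows in the picture. A call takes as long as a camera call. They do not tell look-alikes from the thing itself.
- bot.spot_in(label, camera): "at" ([x, y, z] in m, in the coordinates of the camera as it stood for that picture, good to about 4 mm: the middle of the surface that is visible of it).
- bot.trace(label, camera): "mask" (400x640 bool, what is visible of it).
The state is a dict: "time_s": time; "joint_positions": joint angles; "qvel": joint speeds; "tau": joint torques, N m; "position": TCP position; "tcp_rot": TCP orientation; "force": force on the tool from outside, world axes, zero at the start; "moment": the same for the moment, N m; "opening": opening from 0.0 (shut) to 1.0 (fully open); "grasp_force": force on a finger pad.
Only numpy, scipy, OpenCV 4.12 (cv2) and the standard library are available. Lean on these libraries where they do the work, as an engineer would, in place of code of your own. Each camera call takes 0.05 s, during which the arm holds its last target. There are 200 camera calls.

## Working session

There is one attempt and no reset: what is moved stays moved. The work goes in short steps, Python scripts to look and compute and a tool call to move; the robot and the scene stay as the last step left them, time stands still between calls to the robot, and variables do not carry over. Pictures are saved under pics/ and viewed, at most 10 in all, crops included, and the job is handed in when it is done.

Besides the shell and the picture viewer there is one more tool, called in YAML: its name, and indented under it one key for each argument. move_arm: Moves the arm, as the interface text tells. Its arguments: {"type":"object","properties":{"increments":{"type":"array"}},"required":["increments"]}

```bash
mkdir -p pics; cat > h.py <<'E'
import numpy as np, cv2
from rig import bot
def w(cam,p):
    m=bot.camera_model(cam)
    if cam=='wrist':
        s=bot.read_state(); q=np.array(m['tool_from_camera'])@np.append(p,1)
        return np.array(s['tcp_rot'])@q[:3]+np.array(s['position'])
    R=cv2.Rodrigues(np.array(m['rvec'],float))[0]
    return R.T@(np.array(p)-np.array(m['tvec']).ravel())
def cloud(cam,mask,d):
    K=np.array(bot.camera_model(cam)['intrinsics']); v,u=np.nonzero(mask&(d>0)); z=d[v,u]
    P=np.stack([(u-K[0,2])/K[0,0]*z,(v-K[1,2])/K[1,1]*z,z],1)
    return np.array([w(cam,p) for p in P])
def pix(cam,p):
    p=np.array(p)
    m=bot.camera_model(cam);R=cv2.Rodrigues(np.array(m['rvec'],float))[0]
    q=np.array(m['intrinsics'])@(R@p+np.array(m['tvec']).ravel()); return (q[:2]/q[2]).round().astype(int)
E
python3 - <<'E'
from h import *
np.set_printoptions(precision=4,suppress=True)
print(bot.read_state()['tcp_rot'])
ims=[]
for c in ['scene','top']:
    im,d=bot.capture(c); ims.append(im); cv2.imwrite(f'pics/{c}.png',im[:,:,::-1]); np.save(f'{c}_d.npy',d)
    for l in ['rack','block_left_c','edge_grip','small_tin','big_tin','jar','rack_lip']:
        r=bot.spot_in(l,c)
        for x in r: p=w(c,x['at']); print(c,l,round(x['conf'],2),p,pix(c,p) )
E
```

```text
[[ 0.973   0.2307 -0.0001]
 [ 0.2307 -0.973   0.0021]
 [ 0.0004 -0.0021 -1.    ]]
scene rack 0.64 [ 0.5761 -0.2631  0.0413] [324 161]
scene block_left_c 0.81 [ 0.4843 -0.1832  0.0251] [288 160]
scene edge_grip 0.74 [ 0.4123 -0.3274  0.012 ] [286 195]
scene small_tin 0.51 [ 0.541  -0.1279  0.0505] [296 140]
scene big_tin 0.67 [ 0.4868 -0.5359  0.014 ] [341 231]
scene jar 0.96 [ 0.5696 -0.5511  0.0714] [371 210]
scene jar 0.65 [ 0.4121 -0.3255  0.0103] [286 196]
scene rack_lip 0.92 [ 0.5751 -0.2634  0.0395] [324 162]
scene rack_lip 0.43 [ 0.4103 -0.3222  0.0096] [285 195]
top rack 0.74 [ 0.576  -0.2472  0.0435] [259 165]
top block_left_c 0.86 [ 0.4819 -0.1721  0.0228] [233 201]
top edge_grip 0.77 [ 0.4088 -0.312   0.0086] [286 228]
top small_tin 0.59 [ 0.5447 -0.1295  0.0579] [213 177]
top big_tin 0.69 [ 0.4843 -0.5391  0.0164] [369 198]
top jar 0.92 [ 0.5803 -0.5167  0.1169] [364 156]
top rack_lip 0.66 [ 0.4834 -0.5372  0.0163] [368 199]
top rack_lip 0.61 [ 0.5779 -0.2482  0.0442] [260 164]
```

```bash
python3 - <<'E'
import cv2
im=cv2.imread('pics/top.png')[110:290,170:430]; cv2.imwrite('pics/topc.png',cv2.resize(im,None,fx=3,fy=3,interpolation=cv2.INTER_CUBIC))
E
```

```text
(no output)
```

View pics/topc.png

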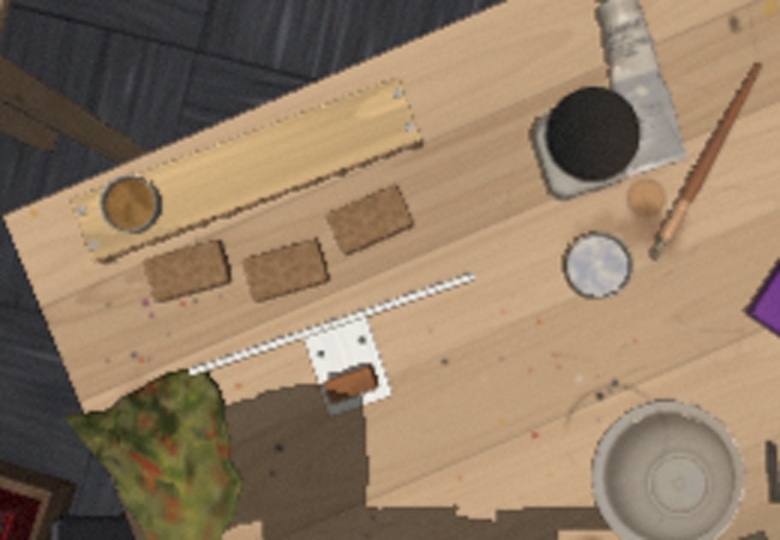

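View pics/scene.png

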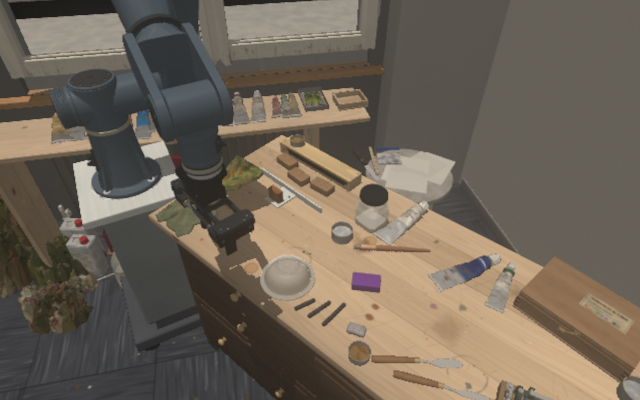

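The top crop (offset 170,110, 3x) shows:
- The rack around (250,165), with the small tin at (130,203) on its roof.
- Cork blocks at (187,270) left, (287,270) middle and (370,218) right.
- The straightedge blade runs from (190,372) to (475,276), with the wooden grip at (350,383).
- The big tin is at (597,265) and the jar at (592,133).

The purple block at scene (366,282) is the look-alike. The three brown cork blocks in front of the rack are the real ones, and I leave the purple one alone.

```bash
cat >> h.py <<'E'
np.set_printoptions(precision=4,suppress=True)
def plane(cam,uv,z0):
    K=np.array(bot.camera_model(cam)['intrinsics']); ray=np.linalg.inv(K)@np.array([uv[0],uv[1],1.])
    o=w(cam,np.zeros(3)); d=w(cam,ray)-o; return o+d*(z0-o[2])/d[2]
def rows(pos,yaw,n=None):
    "deltas to reach pos (m) and tool-y yaw (deg); tool straight down. prints rows"
    s=bot.read_state(); R=np.array(s['tcp_rot']); p=np.array(s['position'])
    y0=np.degrees(np.arctan2(R[1,1],R[0,1])); dy=(yaw-y0+180)%360-180
    D=np.array(pos)-p; n=n or int(max(np.ceil(np.linalg.norm(D)*1000/38),np.ceil(abs(dy)/6.8)))
    for i in range(n):
        a=np.radians(y0+dy*i/n); Y=np.array([np.cos(a),np.sin(a),0]); Z=np.array([0,0,-1.]); X=np.cross(Y,Z)
        print(i,(np.array([X,Y,Z])@D*1000/n).round(1),round(-np.radians(dy)/n,4))
E
python3 - <<'E'
from h import *
o=np.array([170,110])
f=lambda u,v,z: plane('top',o+np.array([u,v])/3,z)
L=f(105,262,.042);Rr=f(420,147,.042)
e=L-Rr;print('lip',(L+Rr)/2,np.linalg.norm(e),'yaw',np.degrees(np.arctan2(-e[0],e[1])))
a=f(190,372,.02);b=f(475,276,.02);e=a-b
print('blade',(a+b)/2,np.linalg.norm(e),'yaw',np.degrees(np.arctan2(-e[0],e[1])))
print('grip',f(350,383,.045))
print('blk',f(187,270,.024),f(287,270,.024),f(370,218,.024))
rows([.40,-.315,.2],19)
print(bot.camera_model('wrist'))
E
```

```text
lip [ 0.5408 -0.2423  0.042 ] 0.2958017180171671 yaw 19.241459151541516
blade [ 0.4348 -0.3007  0.02  ] 0.26978863031815525 yaw 17.725445209905484
grip [ 0.3825 -0.3178  0.045 ]
blk [ 0.4851 -0.1708  0.024 ] [ 0.4837 -0.2606  0.024 ] [ 0.5293 -0.3357  0.024 ]
0 [ 21.1 -15.1   1.5] -0.1113
1 [ 22.6 -12.6   1.5] -0.1113
2 [ 23.9 -10.1   1.5] -0.1113
3 [24.9 -7.3  1.5] -0.1113
4 [25.5 -4.5  1.5] -0.1113
5 [25.9 -1.7  1.5] -0.1113
6 [25.9  1.2  1.5] -0.1113
7 [25.6  4.1  1.5] -0.1113
8 [25.   6.9  1.5] -0.1113
9 [24.1  9.6  1.5] -0.1113
10 [22.9 12.3  1.5] -0.1113
11 [21.3 14.7  1.5] -0.1113
12 [19.6 17.   1.5] -0.1113
13 [17.6 19.1  1.5] -0.1113
14 [15.3 20.9  1.5] -0.1113
{'intrinsics': array([[357.8553,   0.    , 324.6027],
       [  0.    , 357.8553, 199.9792],
       [  0.    ,   0.    ,   1.    ]]), 'tool_from_camera': array([[-0.0007, -0.9632, -0.2686,  0.0729],
       [ 1.    , -0.0007, -0.0003, -0.0003],
       [ 0.0001, -0.2686,  0.9632, -0.1623],
       [ 0.    ,  0.    ,  0.    ,  1.    ]])}
```

move_arm:
  increments:
    - {"xyz": [21,-15,1.5],"roll": -0.111,"grip": 55}
    - {"xyz": [22.5,-12.5,1.5],"roll": -0.111,"grip": 55}
    - {"xyz": [24,-10,1.5],"roll": -0.111,"grip": 55}
    - {"xyz": [25,-7.5,1.5],"roll": -0.111,"grip": 55}
    - {"xyz": [25.5,-4.5,1.5],"roll": -0.111,"grip": 55}

```text
time_s: 1.22
position: [0.2301, -0.5097, 0.215]
tcp_rot: [[0.702, 0.712, 0.0], [0.712, -0.702, -0.0], [0.0, 0.0, -1.0]]
force: [0.8, 0.0, 0.5]
opening: 0.708
grasp_force: 0.0
```

move_arm:
  increments:
    - {"xyz": [26,-1.5,1.5],"roll": -0.111,"grip": 55}
    - {"xyz": [26,1,1.5],"roll": -0.111,"grip": 55}
    - {"xyz": [25.5,4,1.5],"roll": -0.111,"grip": 55}
    - {"xyz": [25,7,1.5],"roll": -0.111,"grip": 55}
    - {"xyz": [24,9.5,1.5],"roll": -0.111,"grip": 55}

```text
time_s: 1.63
position: [0.3156, -0.4121, 0.2077]
tcp_rot: [[0.221, 0.975, 0.0], [0.975, -0.221, -0.0], [-0.0, 0.0, -1.0]]
force: [0.0, -0.4, -0.0]
opening: 0.55
grasp_force: 0.0
```

move_arm:
  increments:
    - {"xyz": [23,12.5,1.5],"roll": -0.111,"grip": 55}
    - {"xyz": [21.5,14.5,1.5],"roll": -0.111,"grip": 55}
    - {"xyz": [19.5,17,1.5],"roll": -0.111,"grip": 55}
    - {"xyz": [17.5,19,1.5],"roll": -0.111,"grip": 55}
    - {"xyz": [15.5,21,1.5],"roll": -0.111,"grip": 55}

```text
time_s: 2.05
position: [0.4013, -0.3144, 0.2002]
tcp_rot: [[-0.326, 0.945, 0.0], [0.945, 0.326, -0.0], [-0.001, 0.0, -1.0]]
force: [-0.2, -0.8, 0.2]
opening: 0.551
grasp_force: 0.0
```

```bash
python3 - <<'E'
from h import *
s=bot.read_state();print(s['time_s'],s['position'],s['tcp_rot'],s['opening'],s['force'],s['joint_positions'])
im,d=bot.capture('wrist');cv2.imwrite('pics/w1.png',im[:,:,::-1]);np.save('w1.npy',d)
for l in ['edge_grip','block_mid_c','rack']:
    for x in bot.spot_in(l,'wrist'): print(l,round(x['conf'],2),w('wrist',x['at']))
E
```

```text
2.05 [ 0.4013 -0.3144  0.2002] [[-0.3263  0.9453  0.0005]
 [ 0.9453  0.3263 -0.0005]
 [-0.0006  0.0003 -1.    ]] 0.5514847018921056 [-0.1648 -0.7739  0.2033] [-50.6557  23.1479  99.8813   0.0025  56.9326 -69.6999]
edge_grip 0.82 [ 0.4086 -0.299   0.0059]
block_mid_c 0.91 [ 0.4862 -0.2547  0.0234]
rack 0.7 [ 0.5594 -0.2136  0.0394]
```

View pics/w1.png

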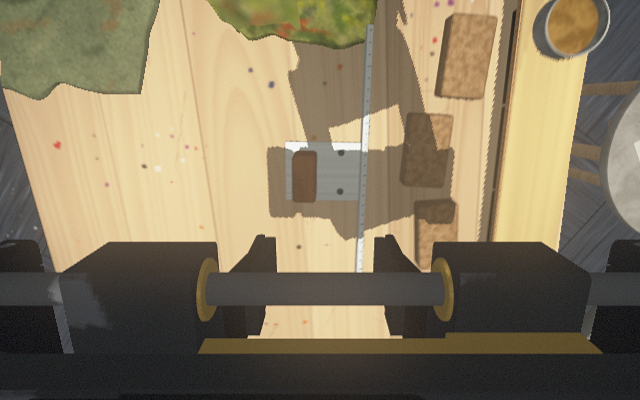

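The wrist view shows the grip at (304,177) and the blade from (370,25) down to (360,270). The blocks are at (468,55), (426,150) and (436,235), and the rack lip runs from (514,20) to (489,240).

```bash
python3 - <<'E'
from h import *
d=np.load('w1.npy')
m=np.zeros(d.shape,bool);m[135:220,270:350]=1
P=cloud('wrist',m,d);g=P[(P[:,2]>.04)&(P[:,2]<.055)]
r=cv2.minAreaRect((g[:,:2]*1000).astype(np.float32));print('grip',len(g),g[:,2].mean(),r)
m[:]=0;m[20:235,345:385]=1
P=cloud('wrist',m,d);b=P[(P[:,2]>.015)&(P[:,2]<.026)]
r=cv2.minAreaRect((b[:,:2]*1000).astype(np.float32));vx=cv2.fitLine((b[:,:2]).astype(np.float32),cv2.DIST_HUBER,0,.01,.01).ravel();print('blade',len(b),b.mean(0),r,np.degrees(np.arctan2(-vx[0],vx[1])),vx)
m[:]=0;m[5:230,475:600]=1
P=cloud('wrist',m,d);k=P[(P[:,2]>.037)&(P[:,2]<.047)]
# roof front edge
a=np.radians(19.5);X=np.array([np.cos(a),np.sin(a)]);Y=np.array([-X[1],X[0]])
q=np.c_[k[:,:2]@X,k[:,:2]@Y];e=[]
for lo in np.arange(q[:,1].min(),q[:,1].max(),.004):
    s=q[(q[:,1]>=lo)&(q[:,1]<lo+.004),0]
    if len(s)>20:e.append([lo+.002,s.min()])
e=np.array(e);v=cv2.fitLine(e.astype(np.float32),cv2.DIST_HUBER,0,.001,.01).ravel()
print('roof z',k[:,2].mean(),'yaw',19.5-np.degrees(np.arctan2(v[1],v[0])),e[::6],np.c_[X,Y]@[v[3],v[2]])
for n,(r0,r1,c0,c1) in dict(L=(8,105,430,505),M=(105,195,395,460),R=(195,240,410,460)).items():
    m[:]=0;m[r0:r1,c0:c1]=1;P=cloud('wrist',m,d);k=P[(P[:,2]>.02)&(P[:,2]<.028)];print(n,cv2.minAreaRect((k[:,:2]*1000).astype(np.float32)))
E
```

```text
Traceback (most recent call last):
  File "h.py", line 13, in cloud
    return np.array([w(cam,p) for p in P])
                     ~^^^^^^^
  File "h.py", line 4, in w
    m=bot.camera_model(cam)
ValueError: time passes only in moves, steps and waits
```

```bash
python3 - <<'E'
s=open('h.py').read()
s=s.replace("    return np.array([w(cam,p) for p in P])","    o=w(cam,np.zeros(3)); B=np.array([w(cam,e)-o for e in np.eye(3)]); return P@B+o")
open('h.py','w').write(s)
E
cat > m.py <<'E'
from h import *
d=np.load('w1.npy')
m=np.zeros(d.shape,bool);m[135:220,270:350]=1
P=cloud('wrist',m,d);g=P[(P[:,2]>.04)&(P[:,2]<.055)]
r=cv2.minAreaRect((g[:,:2]*1000).astype(np.float32));print('grip',len(g),g.mean(0),r)
m[:]=0;m[20:235,345:385]=1
P=cloud('wrist',m,d);b=P[(P[:,2]>.015)&(P[:,2]<.026)]
vx=cv2.fitLine((b[:,:2]).astype(np.float32),cv2.DIST_HUBER,0,.01,.01).ravel();print('blade',len(b),b.mean(0),np.degrees(np.arctan2(-vx[0],vx[1])),vx)
m[:]=0;m[5:230,475:600]=1
P=cloud('wrist',m,d);k=P[(P[:,2]>.037)&(P[:,2]<.047)]
a=np.radians(19.5);X=np.array([np.cos(a),np.sin(a)]);Y=np.array([-X[1],X[0]])
q=np.c_[k[:,:2]@X,k[:,:2]@Y];e=[]
for lo in np.arange(q[:,1].min(),q[:,1].max(),.004):
    s=q[(q[:,1]>=lo)&(q[:,1]<lo+.004),0]
    if len(s)>20:e.append([lo+.002,s.min()])
e=np.array(e);v=cv2.fitLine(e.astype(np.float32),cv2.DIST_HUBER,0,.001,.01).ravel()
print('roof z',k[:,2].mean(),'yaw',19.5-np.degrees(np.arctan(v[1]/v[0])),e[::6],np.c_[X,Y]@[v[3],v[2]])
for n,(r0,r1,c0,c1) in dict(L=(8,105,430,505),M=(105,195,395,460),R=(195,240,410,460)).items():
    m[:]=0;m[r0:r1,c0:c1]=1;P=cloud('wrist',m,d);k=P[(P[:,2]>.02)&(P[:,2]<.028)];print(n,cv2.minAreaRect((k[:,:2]*1000).astype(np.float32)))
E
python3 m.py
```

```text
grip 1130 [ 0.3795 -0.3166  0.0446] ((379.57183837890625, -317.572265625), (21.443096160888672, 44.16093063354492), 17.752017974853516)
blade 1460 [ 0.4192 -0.2558  0.0195] -162.23216 [ 0.3052 -0.9523  0.4184 -0.2524]
roof z 0.0415682757214862 yaw 19.24411 [[-0.4764  0.4316]
 [-0.4524  0.4316]
 [-0.4284  0.4316]
 [-0.4044  0.4316]
 [-0.3804  0.4319]
 [-0.3564  0.4312]
 [-0.3324  0.4317]
 [-0.3084  0.4321]
 [-0.2844  0.4323]] [ 0.5265 -0.1933]
L ((484.5626525878906, -170.1763916015625), (40.826961517333984, 69.92977905273438), 14.040811538696289)
M ((483.31402587890625, -258.83929443359375), (40.145599365234375, 69.82808685302734), 15.128194808959961)
R ((521.0200805664062, -321.0704345703125), (39.70340347290039, 38.095481872558594), 22.62322425842285)
```

move_arm:
  increments:
    - {"xyz": [4.4,-21.5,20],"roll": 0.0225,"grip": 55}
    - {"xyz": [0,0,38],"roll": 0,"grip": 55}
    - {"xyz": [0,0,38],"roll": 0,"grip": 55}
    - {"xyz": [0,0,34],"roll": 0,"grip": 55}
    - {"xyz": [0,0,20],"roll": 0,"grip": 55}

```text
time_s: 2.67
position: [0.377, -0.3184, 0.0474]
tcp_rot: [[-0.297, 0.955, -0.002], [0.955, 0.297, 0.002], [0.003, -0.001, -1.0]]
force: [0.0, -0.2, 0.1]
opening: 0.548
grasp_force: 0.0
```

move_arm:
  increments:
    - {"xyz": [0,0,15],"roll": 0,"grip": 55}
    - {"xyz": [0,0,13],"roll": 0,"grip": 55}
    - {"xyz": [0,0,12],"roll": 0,"grip": 55}
    - {"xyz": [0,0,0],"roll": 0,"grip": 55}

```text
time_s: 3.0
position: [0.3774, -0.3186, 0.0082]
tcp_rot: [[-0.297, 0.955, -0.002], [0.955, 0.297, 0.002], [0.003, -0.001, -1.0]]
force: [-0.4, 0.4, 0.3]
opening: 0.552
grasp_force: 0.0
```

move_arm:
  increments:
    - {"xyz": [0,0,0],"roll": 0,"grip": 0}
    - {"xyz": [0,0,0],"roll": 0,"grip": 0}
    - {"xyz": [0,0,0],"roll": 0,"grip": 0}
    - {"xyz": [0,0,0],"roll": 0,"grip": 0}
    - {"xyz": [0,0,0],"roll": 0,"grip": 0}

```text
time_s: 3.42
position: [0.3793, -0.3186, 0.0109]
tcp_rot: [[-0.299, 0.954, 0.002], [0.954, 0.299, -0.002], [-0.002, 0.001, -1.0]]
force: [2.2, 0.4, 1.2]
opening: 0.258
grasp_force: 1.0
```

move_arm:
  increments:
    - {"xyz": [0,0,0],"roll": 0,"grip": 0}
    - {"xyz": [0,0,0],"roll": 0,"grip": 0}
    - {"xyz": [0,0,0],"roll": 0,"grip": 0}
    - {"xyz": [0,0,0],"roll": 0,"grip": 0}
    - {"xyz": [0,0,0],"roll": 0,"grip": 0}

```text
time_s: 3.83
position: [0.3793, -0.3186, 0.0109]
tcp_rot: [[-0.3, 0.954, 0.001], [0.954, 0.3, -0.002], [-0.002, 0.001, -1.0]]
force: [0.1, 0.5, 5.6]
opening: 0.248
grasp_force: 30.0
```

move_arm:
  increments:
    - {"xyz": [0,0,-1.5],"roll": 0,"grip": 0}
    - {"xyz": [0,0,-1.5],"roll": 0,"grip": 0}
    - {"xyz": [6,0,0],"roll": -0.01,"grip": 0}
    - {"xyz": [6,0,0],"roll": -0.01,"grip": 0}
    - {"xyz": [6,0,0],"roll": -0.01,"grip": 0}

```text
time_s: 4.25
position: [0.3724, -0.2997, 0.0128]
tcp_rot: [[-0.329, 0.944, -0.001], [0.944, 0.329, 0.001], [0.002, -0.001, -1.0]]
force: [-0.1, 0.5, -2.0]
opening: 0.254
grasp_force: 30.0
```

move_arm:
  increments:
    - {"xyz": [0,0,0],"roll": 0,"grip": 0}
    - {"xyz": [0,0,0],"roll": 0,"grip": 0}

```text
time_s: 4.42
position: [0.3726, -0.2999, 0.0129]
tcp_rot: [[-0.329, 0.944, -0.001], [0.944, 0.329, 0.001], [0.001, -0.0, -1.0]]
force: [0.2, -0.8, -1.5]
opening: 0.254
grasp_force: 30.0
```

```bash
python3 - <<'E'
from h import *
im,d=bot.capture('wrist');cv2.imwrite('pics/w2.png',im[:,:,::-1]);np.save('w2.npy',d)
im,d=bot.capture('top');cv2.imwrite('pics/t2.png',im[:,:,::-1]);np.save('t2.npy',d)
E
```

```text
(no output)
```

View pics/w2.png

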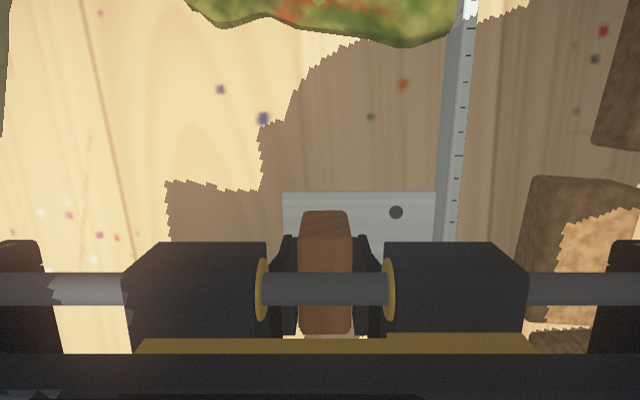

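The wrist view shows the grip held squarely at (325,270) and the blade running from (470,10) to (450,240). I'll check the blade yaw against the lip.

```bash
python3 - <<'E'
from h import *
X=np.array([.9441,.3297]);Y=np.array([-.3297,.9441])
d=np.load('w2.npy');m=np.zeros(d.shape,bool);m[20:238,425:490]=1
P=cloud('wrist',m,d);b=P[(P[:,2]>.017)&(P[:,2]<.03)];v=cv2.fitLine((b[:,:2]).astype(np.float32),cv2.DIST_HUBER,0,.01,.01).ravel()
print('blade',len(b),b[:,2].mean(),np.degrees(np.arctan(-v[0]/v[1])),'centre x',np.median(b[:,:2]@X),'front',np.percentile(b[:,:2]@X,97))
s=b[b[:,1].argsort()];print('z ends',s[:200,2].mean(),s[-200:,2].mean())
s=bot.read_state();p=np.array(s['position'][:2]);print('tcp',p@X,p@Y)
d=np.load('t2.npy')
def edge(q,lo,hi,f):
    e=[]
    for t in np.arange(lo,hi,.006):
        k=q[(q[:,1]>=t)&(q[:,1]<t+.006),0]
        if len(k)>2:e.append([t+.003,f(k)])
    e=np.array(e,np.float32);v=cv2.fitLine(e,cv2.DIST_HUBER,0,.001,.01).ravel();return 'slope deg %.2f'%np.degrees(np.arctan(v[1]/v[0])),len(e),np.median(e[:,1])
P=cloud('top',d>0,d)
q=np.c_[P[:,:2]@X,P[:,:2]@Y,P[:,2]]
k=q[(abs(q[:,2]-.042)<.008)&(q[:,0]>.41)&(q[:,0]<.52)&(q[:,1]<-.2)&(q[:,1]>-.6)]
print('rack y range',np.percentile(k[:,1],[.3,99.7]),'lip',edge(k,-.54,-.27,np.min))
k=q[(abs(q[:,2]-.022)<.008)&(q[:,0]>.28)&(q[:,0]<.34)&(q[:,1]<-.25)&(q[:,1]>-.6)]
print('blade y range',np.percentile(k[:,1],[.5,99.5]),edge(k,-.53,-.28,np.median))
E
```

```text
blade 3784 0.021449369060794775 19.381397 centre x 0.30842586724149434 front 0.3119813259485862
z ends 0.0211632465276544 0.02157347187789958
tcp 0.25315646574504636 -0.40730361449411645
rack y range [-0.5564 -0.249 ] lip ('slope deg -0.37', 45, np.float32(0.4361295))
blade y range [-0.5386 -0.2687] ('slope deg -0.13', 20, np.float32(0.31067884))
```

move_arm:
  increments:
    - {"xyz": [0,8,0],"roll": 0,"grip": 0}
    - {"xyz": [0,8,0],"roll": 0,"grip": 0}
    - {"xyz": [0,8,0],"roll": 0,"grip": 0}
    - {"xyz": [0,5,0],"roll": 0,"grip": 0}
    - {"xyz": [0,4,0],"roll": 0,"grip": 0}

```text
time_s: 4.93
position: [0.4054, -0.2898, 0.0131]
tcp_rot: [[-0.329, 0.944, 0.001], [0.944, 0.329, -0.001], [-0.001, 0.0, -1.0]]
force: [0.1, 0.6, -2.4]
opening: 0.251
grasp_force: 30.0
```

move_arm:
  increments:
    - {"xyz": [0,4,0],"roll": 0,"grip": 0}
    - {"xyz": [0,4,0],"roll": 0,"grip": 0}
    - {"xyz": [0,4,0],"roll": 0,"grip": 0}
    - {"xyz": [0,4,0],"roll": 0,"grip": 0}
    - {"xyz": [0,4,0],"roll": 0,"grip": 0}

```text
time_s: 5.35
position: [0.4234, -0.2833, 0.013]
tcp_rot: [[-0.328, 0.945, -0.0], [0.945, 0.328, 0.0], [0.0, -0.0, -1.0]]
force: [-1.7, 0.6, -2.8]
opening: 0.25
grasp_force: 30.0
```

move_arm:
  increments:
    - {"xyz": [0,4,0],"roll": 0,"grip": 0}
    - {"xyz": [0,4,0],"roll": 0,"grip": 0}
    - {"xyz": [0,4,0],"roll": 0,"grip": 0}
    - {"xyz": [0,4,0],"roll": 0,"grip": 0}
    - {"xyz": [0,4,0],"roll": 0,"grip": 0}

```text
time_s: 5.77
position: [0.4423, -0.2768, 0.013]
tcp_rot: [[-0.328, 0.945, -0.0], [0.945, 0.328, 0.0], [0.0, -0.0, -1.0]]
force: [-0.6, -0.6, -2.3]
opening: 0.256
grasp_force: 30.0
```

```bash
python3 - <<'E'
from h import *
s=bot.read_state();p=np.array(s['position'][:2]);print('tcp x',p@[.9441,.3297],p@[-.3297,.9441],'F',np.array(s['force'][:2])@[.9441,.3297],s['force'])
im,d=bot.capture('top');np.save('t3.npy',d)
c=cv2.resize(im[140:250,190:340],None,fx=5,fy=5,interpolation=cv2.INTER_CUBIC);cv2.imwrite('pics/t3.png',c[:,:,::-1])
E
```

```text
tcp x 0.326312470479449 -0.4071696129749876 F -0.7297203223418987 [-0.5538 -0.6274 -2.3314]
```

View pics/t3.png

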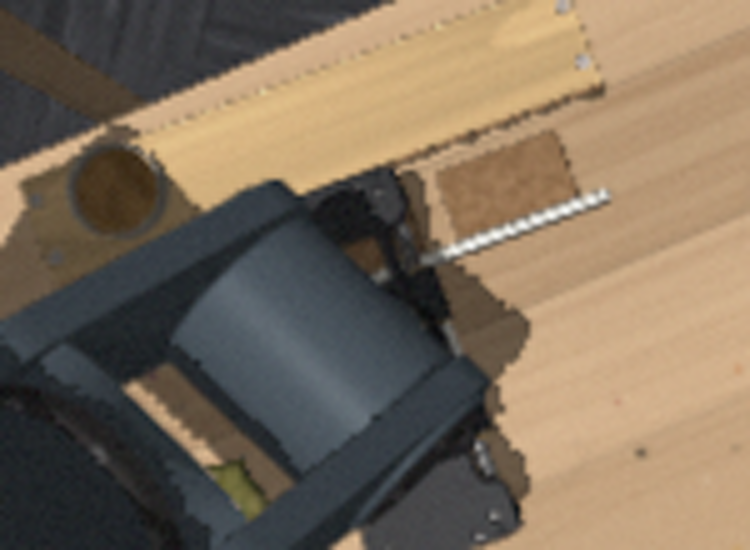

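The right block lies flush on the blade at (510,185), and it is about to enter the mouth. I'll continue slowly and watch the force.

move_arm:
  increments:
    - {"xyz": [0,3,0],"roll": 0,"grip": 0}
    - {"xyz": [0,3,0],"roll": 0,"grip": 0}
    - {"xyz": [0,3,0],"roll": 0,"grip": 0}
    - {"xyz": [0,2,0],"roll": 0,"grip": 0}
    - {"xyz": [0,1,0],"roll": 0,"grip": 0}

```text
time_s: 6.23
position: [0.4537, -0.2729, 0.013]
tcp_rot: [[-0.329, 0.944, 0.0], [0.944, 0.329, -0.0], [-0.0, 0.0, -1.0]]
force: [-1.6, -0.3, -1.6]
opening: 0.25
grasp_force: 30.0
```

move_arm:
  increments:
    - {"xyz": [0,0.5,0],"roll": 0,"grip": 0}
    - {"xyz": [0,0.5,0],"roll": 0,"grip": 0}
    - {"xyz": [0,0.5,0],"roll": 0,"grip": 0}
    - {"xyz": [0,0.5,0],"roll": 0,"grip": 0}
    - {"xyz": [0,0.5,0],"roll": 0,"grip": 0}

```text
time_s: 6.65
position: [0.4557, -0.2722, 0.013]
tcp_rot: [[-0.328, 0.945, -0.0], [0.945, 0.328, 0.0], [0.0, -0.0, -1.0]]
force: [-1.0, -0.7, -2.2]
opening: 0.251
grasp_force: 30.0
```

move_arm:
  increments:
    - {"xyz": [0,0.5,0],"roll": 0,"grip": 0}
    - {"xyz": [0,0.5,0],"roll": 0,"grip": 0}
    - {"xyz": [0,0.5,0],"roll": 0,"grip": 0}
    - {"xyz": [0,0.5,0],"roll": 0,"grip": 0}
    - {"xyz": [0,0.5,0],"roll": 0,"grip": 0}

```text
time_s: 7.07
position: [0.4581, -0.2713, 0.013]
tcp_rot: [[-0.328, 0.945, -0.0], [0.945, 0.328, 0.0], [0.0, -0.0, -1.0]]
force: [-0.8, -1.0, -1.9]
opening: 0.249
grasp_force: 30.0
```

move_arm:
  increments:
    - {"xyz": [0,0.5,0],"roll": 0,"grip": 0}
    - {"xyz": [0,0.5,0],"roll": 0,"grip": 0}
    - {"xyz": [0,0.5,0],"roll": 0,"grip": 0}
    - {"xyz": [0,0.5,0],"roll": 0,"grip": 0}
    - {"xyz": [0,0.5,0],"roll": 0,"grip": 0}

```text
time_s: 7.48
position: [0.4605, -0.2705, 0.013]
tcp_rot: [[-0.328, 0.945, -0.0], [0.945, 0.328, -0.0], [-0.0, -0.0, -1.0]]
force: [-0.4, 0.4, -1.8]
opening: 0.253
grasp_force: 30.0
```

move_arm:
  increments:
    - {"xyz": [0,0.5,0],"roll": 0,"grip": 0}
    - {"xyz": [0,0.5,0],"roll": 0,"grip": 0}
    - {"xyz": [0,0.5,0],"roll": 0,"grip": 0}
    - {"xyz": [0,0.5,0],"roll": 0,"grip": 0}
    - {"xyz": [0,0.5,0],"roll": 0,"grip": 0}

```text
time_s: 7.9
position: [0.462, -0.2701, 0.0131]
tcp_rot: [[-0.329, 0.944, -0.002], [0.944, 0.329, -0.0], [0.0, -0.002, -1.0]]
force: [-6.2, -5.0, 0.5]
opening: 0.248
grasp_force: 30.0
```

move_arm:
  increments:
    - {"xyz": [0,0,0],"roll": 0,"grip": 0}
    - {"xyz": [0,0,0],"roll": 0,"grip": 0}

```text
time_s: 8.07
position: [0.462, -0.2701, 0.0131]
tcp_rot: [[-0.329, 0.944, -0.001], [0.944, 0.329, -0.0], [0.0, -0.001, -1.0]]
force: [-4.1, -3.7, -1.1]
opening: 0.251
grasp_force: 30.0
```

```bash
cat > f.py <<'E'
from h import *
s=bot.read_state();p=np.array(s['position'][:2]);f=np.array(s['force'])
print(s['time_s'],'tcp x',p@[.9441,.3297],'y',p@[-.3297,.9441],'Fx,y,z',f[:2]@[.9441,.3297],f[:2]@[-.3297,.9441],f[2],'M',np.array(s['moment']))
R=np.array(s['tcp_rot']);print('yaw',np.degrees(np.arctan2(R[1,1],R[0,1])),R[2])
E
python3 f.py
```

```text
8.0667 tcp x 0.3471296127172676 y -0.40735558020472007 Fx,y,z -5.056382468752389 -2.1731168429173913 -1.1062654682361759 M [-0.5509  0.6957  0.0968]
yaw 19.206797061395473 [ 0.0002 -0.0014 -1.    ]
```

move_arm:
  increments:
    - {"xyz": [0,0.5,0],"roll": 0,"grip": 0}
    - {"xyz": [0,0.4,0],"roll": 0,"grip": 0}
    - {"xyz": [0,0,0],"roll": 0,"grip": 0}
    - {"xyz": [0,0,0],"roll": 0,"grip": 0}

```text
time_s: 8.4
position: [0.4622, -0.2701, 0.0131]
tcp_rot: [[-0.329, 0.944, -0.002], [0.944, 0.329, -0.0], [0.001, -0.002, -1.0]]
force: [-8.3, -5.1, -1.1]
opening: 0.252
grasp_force: 30.0
```

```bash
python3 f.py
```

```text
8.4 tcp x 0.3473625100637914 y -0.40737101160439076 Fx,y,z -9.558147360211802 -2.0748507749014644 -1.0724066035778448 M [-0.821   1.0312  0.0284]
yaw 19.22914459972971 [ 0.0006 -0.0024 -1.    ]
```

move_arm:
  increments:
    - {"xyz": [0,0.5,0],"roll": 0,"grip": 0}
    - {"xyz": [0,0.4,0],"roll": 0,"grip": 0}
    - {"xyz": [0,0,0],"roll": 0,"grip": 0}
    - {"xyz": [0,0,0],"roll": 0,"grip": 0}
    - {"xyz": [0,0,0],"roll": 0,"grip": 0}

```text
time_s: 8.82
position: [0.4625, -0.27, 0.0132]
tcp_rot: [[-0.33, 0.944, -0.004], [0.944, 0.33, -0.0], [0.001, -0.003, -1.0]]
force: [-8.4, -6.2, -0.7]
opening: 0.251
grasp_force: 30.0
```

```bash
python3 f.py; python3 - <<'E'
from h import *
im,d=bot.capture('scene')
c=cv2.resize(im[120:230,240:370],None,fx=5,fy=5,interpolation=cv2.INTER_CUBIC);cv2.imwrite('pics/s4.png',c[:,:,::-1])
E
```

```text
8.8167 tcp x 0.34762080051826716 y -0.4073552733585537 Fx,y,z -9.975809036845586 -3.0414878226342443 -0.6717828320834176 M [-1.0609  1.3213  0.0508]
yaw 19.251620771560773 [ 0.0008 -0.0034 -1.    ]
```

View pics/s4.png

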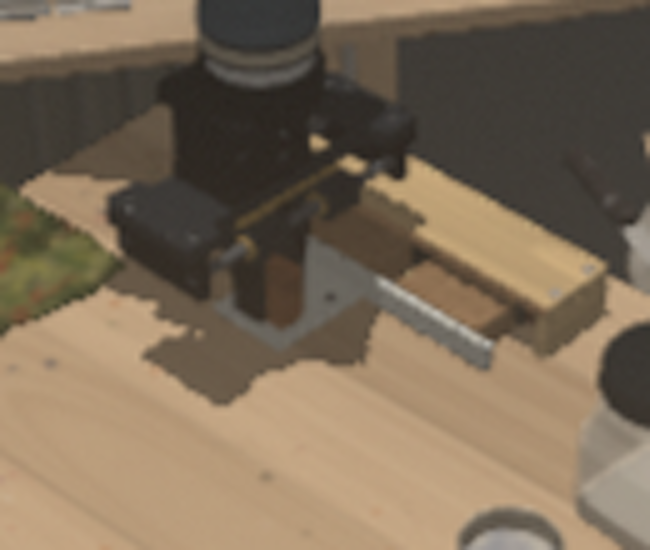

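The crop shows the right block seated in the mouth against the blade at (450,300). The force builds smoothly, to about 10 N in all. I'll press slightly more and hold.

move_arm:
  increments:
    - {"xyz": [0,0.4,0],"roll": -0.002,"grip": 0}
    - {"xyz": [0,0.4,0],"roll": -0.002,"grip": 0}
    - {"xyz": [0,0,0],"roll": 0,"grip": 0}
    - {"xyz": [0,0,0],"roll": 0,"grip": 0}
    - {"xyz": [0,0,0],"roll": 0,"grip": 0}

```text
time_s: 9.28
position: [0.4627, -0.2699, 0.0132]
tcp_rot: [[-0.333, 0.943, -0.004], [0.943, 0.333, -0.0], [0.001, -0.004, -1.0]]
force: [-11.1, -8.5, 1.4]
opening: 0.244
grasp_force: 30.0
```

```bash
python3 f.py
```

```text
9.2833 tcp x 0.34787101398156534 y -0.4074131847421139 Fx,y,z -13.309507212268283 -4.309153122950063 1.4322285359663476 M [-1.278   1.5644 -0.1066]
yaw 19.451782422839738 [ 0.0011 -0.0041 -1.    ]
```

move_arm:
  increments:
    - {"xyz": [0,0,0],"roll": 0,"grip": 0}
    - {"xyz": [0,0,0],"roll": 0,"grip": 0}
    - {"xyz": [0,0,0],"roll": 0,"grip": 0}
    - {"xyz": [0,0,0],"roll": 0,"grip": 0}
    - {"xyz": [0,0,0],"roll": 0,"grip": 0}

```text
time_s: 9.7
position: [0.4627, -0.2699, 0.0132]
tcp_rot: [[-0.333, 0.943, -0.004], [0.943, 0.333, -0.0], [0.001, -0.004, -1.0]]
force: [-11.2, -7.9, 1.3]
opening: 0.25
grasp_force: 30.0
```

move_arm:
  increments:
    - {"xyz": [0,-1,0],"roll": 0.002,"grip": 0}
    - {"xyz": [0,-1,0],"roll": 0.002,"grip": 0}
    - {"xyz": [0,-1,0],"roll": 0,"grip": 0}
    - {"xyz": [0,-1,0],"roll": 0,"grip": 0}
    - {"xyz": [0,-1,0],"roll": 0,"grip": 0}

```text
time_s: 10.12
position: [0.461, -0.2704, 0.0131]
tcp_rot: [[-0.328, 0.945, 0.001], [0.945, 0.328, 0.0], [-0.0, 0.001, -1.0]]
force: [-0.7, -0.0, -2.0]
opening: 0.247
grasp_force: 30.0
```

move_arm:
  increments:
    - {"xyz": [0,-2,0],"roll": 0,"grip": 0}
    - {"xyz": [0,-4,0],"roll": 0,"grip": 0}
    - {"xyz": [0,-10,0],"roll": 0,"grip": 0}
    - {"xyz": [0,-15,0],"roll": 0,"grip": 0}
    - {"xyz": [0,-15,0],"roll": 0,"grip": 0}

```text
time_s: 10.53
position: [0.4165, -0.2856, 0.0131]
tcp_rot: [[-0.329, 0.944, 0.0], [0.944, 0.329, -0.0], [-0.0, 0.0, -1.0]]
force: [-0.2, 0.0, -2.2]
opening: 0.252
grasp_force: 30.0
```

move_arm:
  increments:
    - {"xyz": [0,0,0.5],"roll": 0,"grip": 0}
    - {"xyz": [0,0,0.5],"roll": 0,"grip": 0}
    - {"xyz": [0,0,0.5],"roll": 0,"grip": 0}
    - {"xyz": [0,0,0],"roll": 0,"grip": 0}

```text
time_s: 10.87
position: [0.4177, -0.2858, 0.0115]
tcp_rot: [[-0.328, 0.945, 0.001], [0.945, 0.328, -0.001], [-0.001, 0.001, -1.0]]
force: [0.3, -0.4, -2.2]
opening: 0.248
grasp_force: 30.0
```

move_arm:
  increments:
    - {"xyz": [0,0,0.5],"roll": 0,"grip": 0}
    - {"xyz": [0,0,0.3],"roll": 0,"grip": 0}
    - {"xyz": [0,0,0],"roll": 0,"grip": 0}

```text
time_s: 11.12
position: [0.4178, -0.2857, 0.0109]
tcp_rot: [[-0.329, 0.944, 0.001], [0.944, 0.329, -0.001], [-0.001, 0.001, -1.0]]
force: [0.2, -0.1, -0.8]
opening: 0.252
grasp_force: 30.0
```

move_arm:
  increments:
    - {"xyz": [0,0,0],"roll": 0,"grip": 30}
    - {"xyz": [0,0,0],"roll": 0,"grip": 40}
    - {"xyz": [0,0,0],"roll": 0,"grip": 50}
    - {"xyz": [0,0,0],"roll": 0,"grip": 50}
    - {"xyz": [0,0,0],"roll": 0,"grip": 50}

```text
time_s: 11.53
position: [0.4171, -0.2857, 0.0108]
tcp_rot: [[-0.328, 0.945, 0.0], [0.945, 0.328, -0.0], [-0.0, 0.0, -1.0]]
force: [0.3, -0.2, 1.6]
opening: 0.472
grasp_force: 0.0
```

move_arm:
  increments:
    - {"xyz": [0,0,-5],"roll": 0,"grip": 50}
    - {"xyz": [0,0,-15],"roll": 0,"grip": 50}
    - {"xyz": [0,0,-25],"roll": 0,"grip": 50}
    - {"xyz": [0,0,-35],"roll": 0,"grip": 50}
    - {"xyz": [0,0,-40],"roll": 0,"grip": 50}

```text
time_s: 11.95
position: [0.416, -0.2845, 0.131]
tcp_rot: [[-0.328, 0.945, -0.003], [0.945, 0.328, 0.003], [0.004, -0.002, -1.0]]
force: [1.0, 0.1, -0.8]
opening: 0.499
grasp_force: 0.0
```

move_arm:
  increments:
    - {"xyz": [-35,-20,-5],"roll": 0,"grip": 50}
    - {"xyz": [-35,-20,-5],"roll": 0,"grip": 50}
    - {"xyz": [-35,-20,0],"roll": 0,"grip": 50}
    - {"xyz": [-35,-20,0],"roll": 0,"grip": 50}
    - {"xyz": [-35,-20,0],"roll": 0,"grip": 50}

```text
time_s: 12.37
position: [0.3795, -0.4853, 0.1416]
tcp_rot: [[-0.328, 0.945, 0.0], [0.945, 0.328, -0.001], [-0.001, 0.0, -1.0]]
force: [0.3, 0.1, -0.7]
opening: 0.5
grasp_force: 0.0
```

move_arm:
  increments:
    - {"xyz": [-35,-20,0],"roll": 0,"grip": 50}
    - {"xyz": [-35,-20,0],"roll": 0,"grip": 50}
    - {"xyz": [0,0,0],"roll": 0,"grip": 50}

```text
time_s: 12.62
position: [0.3632, -0.5724, 0.1416]
tcp_rot: [[-0.324, 0.946, 0.002], [0.946, 0.324, -0.01], [-0.01, -0.002, -1.0]]
force: [0.9, -0.3, 1.4]
opening: 0.505
grasp_force: 0.0
```

```bash
python3 - <<'E'
from h import *
im,d=bot.capture('top')
c=cv2.resize(im[130:270,190:400],None,fx=3.8,fy=3.8,interpolation=cv2.INTER_CUBIC);cv2.imwrite('pics/t5.png',c[:,:,::-1])
X=np.array([.9441,.3297]);Y=np.array([-.3297,.9441])
P=cloud('top',d>0,d);q=np.c_[P[:,:2]@X,P[:,:2]@Y,P[:,2]]
for n,yc in dict(L=-.322,M=-.405,R=-.490).items():
    k=q[(abs(q[:,2]-.024)<.006)&(abs(q[:,1]-yc)<.045)&(q[:,0]>.385)&(q[:,0]<.44)]
    e=[[t,np.min(k[(k[:,1]>=t)&(k[:,1]<t+.006),0],initial=9)] for t in np.arange(yc-.028,yc+.022,.006)]
    print(n,len(k),np.percentile(k[:,1],[1,99]),np.array(e)[:,1])
k=q[(q[:,2]>.036)&(q[:,2]<.055)&(q[:,0]>.27)&(q[:,0]<.33)&(abs(q[:,1]+.407)<.05)];print('grip',k.mean(0))
k=q[(abs(q[:,2]-.02)<.006)&(q[:,0]>.33)&(q[:,0]<.375)&(abs(q[:,1]+.407)<.15)];print('blade',k.mean(0))
for l in ['small_tin','big_tin','jar']:
    for x in bot.spot_in(l,'top')[:1]: print(l,w('top',x['at']))
E
```

```text
L 298 [-0.3526 -0.2835] [0.4072 0.4065 0.4077 0.4072 0.4067 0.4064 0.4064 0.407  0.4068]
M 297 [-0.4362 -0.3682] [0.4076 0.4072 0.4075 0.4081 0.4072 0.4073 0.4067 0.4071 0.4083]
R 295 [-0.5247 -0.4562] [0.4082 0.4076 0.4081 0.4079 0.4089 0.4082 0.4082 0.4088 0.4083]
grip [ 0.3007 -0.406   0.0447]
blade [ 0.3576 -0.4051  0.02  ]
small_tin [ 0.5472 -0.1292  0.0561]
big_tin [ 0.4825 -0.5362  0.0168]
jar [ 0.5808 -0.5163  0.1144]
```

View pics/t5.png

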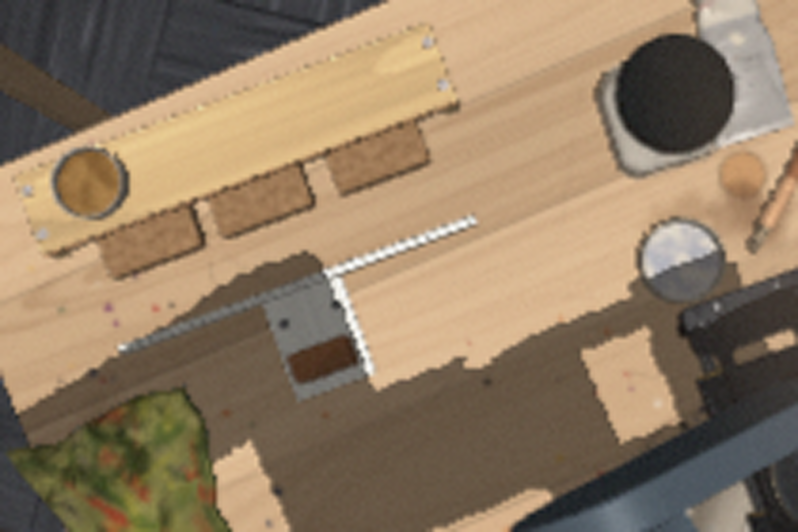

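The blocks stand at (150,240), (262,200) and (378,157), in one square row within about 1 mm and inside the lip. The straightedge lies flat about 45 mm in front of them, and both tins and the jar are where they were.

```bash
python3 -c "
from rig import bot
print(bot.hand_in())"
```

```text
the job is handed in; nothing more can be done
None
```

I handed the job in without seeing a verdict: all three blocks were pressed home together at about 13 N and now stand in one square row inside the lip, the straightedge lies flat about 45 mm in front, and the tins and jar are undisturbed.

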